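Fit the tall guide roller to the edge tuner's spindle

ROBOT

A 6-joint arm with a two-finger parallel gripper is mounted at the origin on the work surface. World frame = base frame: x ahead of the robot, y to its left, z up, the work surface at z = 0. Lengths are in m, angles in rad, forces in N, time in s.
With the tool pointing down it reaches from about 0.375 to 0.9 m from the base axis. Payload 3.1 kg.
Tool frame: the origin (TCP) lies midway between the tips of the shut fingers; the grasp point (between the pads) lies 19 mm behind it; z points along the fingers, y is the line along which they close (so a half turn about z gives the same grasp; the last joint's range is limited). The gripper opens to 87 mm and grips with 3 to 60 N. Pads are 19 mm wide; open, the fingers measure 117 mm over their backs; the gripper's body (75 mm by 190 mm) begins 51 mm behind the grasp point.
Start: joints at [-1.48, 0.527, 1.433, -0, 1.181, -0.178], TCP at [0.167, -0.602, 0.223] pointing down, gripper open.
Joint ranges: [-3.08, 3.08], [-0.75, 2.2], [0.22, 2.44], [-1.43, 4.57], [0, 2.65], [-2.85, 2.85]. Speed limits (rad/s): [2.79, 2.79, 3.14, 3.14, 3.14, 3.14].

INTERFACE

Orientations are given as a unit quaternion [x, y, z, w].
In Python, from rig import robot gives the robot as it stands. The module is installed in compiled form; this text tells all that it offers.
- The arm moves only by the tool play_rows, never from a script. Its arguments are lists of equal length, an entry for each row: "gripper": the closure, from -1 (fully open) to 1 (shut); "delta_pos": the shift along the tool's x, y, z in cm, a list of three; "turn": the turn, a rotation vector about the tool's x, y, z in rad, a list of three. A call has 1 to 12 rows; each row is the pose to reach, as a shift and turn from the pose commanded when the call began, along the tool's axes at that moment; what a row does not reach only later rows make up. A row lasts 1/8 s, in which the tool goes at most 62.5 mm and 10.7 degrees, less where a joint would pass 70% of its speed; a pose out of reach is approached as far as the arm can. A call with a gripper value outside its range is refused whole. The fingers move at their own pace and stop on an object; "squeeze" is the grip in N (left out, the last holds). Time passes only in rows, so rows that repeat a pose let the fingers close. It gives the time, the measured TCP pose, the force, the opening and the grip force at its end, in the units of the state.
- robot.get_obs(): the state, without advancing time (a new reading comes with each control period).
- robot.camera(name): name is "scene" or "top" or "wrist"; returns a dict with "color" (384x512x3 uint8, red, green, blue), "vfov" (degrees; the focal length in pixels is half the picture's height over the tangent of half this angle, whatever the lens; pixels are square), "cx", "cy" (the principal point, pixels), "k1" (the pictures are not rectified: a ray, as slopes to the right and down, at radius r is drawn at 1 + k1 r^2 times it, then the intrinsics apply), "R" (3x3) and "t" (3): a world point X has camera coordinates R X + t. Camera axes: x right, y down, z forward; pixel columns grow to the right and rows downward; lengths in m; the calibration is good to about 2 mm. A picture is of the moment at which its call begins. There is no depth.
- robot.hand_in(): hands the job in; it is judged then, once.
The state is a dict: "time": time; "q": joint angles; "joint_velocities": joint speeds; "joint_torque": joint torques, N m; "position": TCP position; "tool_rot": TCP orientation; "ft_force": force on the tool from outside, world axes, zero at the start; "moment": the same for the moment, N m; "grip_width": finger opening in m; "grip_force": force on a finger pad.
Only numpy, scipy, OpenCV 4.12 (cv2) and the standard library are available. Lean on these libraries where they do the work, as an engineer would, in place of code of your own. Each camera call takes 0.05 s, during which the arm holds its last target. There are 200 camera calls.

TASK

Slide the tall guide roller over the upright spindle of the edge tuner and lower it, without letting it drop, until it sits fully home on the flange; then swing the retaining fork in over it, all the way to its stop. Leave the short, fatter roller where it is.

Things in the scene. Friction and masses are not known exactly. Their poses are not given: they have to be found in the camera images.
- tall_roller: The tall guide roller: a loose grey plastic sleeve with a steel-lined bore right through, standing upright on the bench. Height 60 mm, outside diameter 44 mm, bore diameter 26 mm, about 0.14 kg, same both ways up. Origin: centre of its lower face; z up along its axis.
- short_roller: The short, fatter guide roller, not wanted here: same grey plastic and 26 mm bore, height 32 mm, outside diameter 58 mm. It stands loose about 10 cm or more from the tall one; the two may change places. Origin: centre of its lower face, z up.
- spindle_seat (a point): Centre of the flange's top face on the spindle, where the roller's lower face must come to rest: 45 mm above the bench, on the axis of the upright steel shaft. Flange diameter 56 mm. Site axes: z up; y points along the base plate from the shaft to the fork's pivot post, 90 mm away. The base plate is grey, 120 x 210 mm, 30 mm thick, fixed to the bench.
- spindle_tip (a point): Top of the bare shaft, on its axis, 120 mm above the bench and 75 mm above the flange. The shaft is 22 mm in diameter; its top 9 mm taper to 12 mm diameter.
- fork_pivot (a point): On the vertical pivot axis of the retaining fork, 108 mm above the bench: the height of the fork's underside, 3 mm above a seated roller. The post below is 28 mm in diameter. The fork is a flat bare-metal arm, 6 mm thick, reaching 118 mm from the pivot; a 30 mm wide slot in its end, 90 mm from the pivot, goes round the bare shaft above the roller.
- fork_pin (a point): Top centre of the fork's upright black handle pin, 162 mm above the bench. The pin is 12 mm in diameter, 48 mm tall (114 to 162 mm above the bench) and 55 mm from the pivot axis. Push it or pinch it from above to swing the fork.
- fork (a joint): Angle of the fork about its vertical pivot, rad: 0 is wide open; it grows as the fork swings in, clockwise seen from above, to its stop at 2.0 (closed), where the arm points from the pivot straight to the shaft. It starts between 0 and 0.4, stays where it is left, and takes about 1 to 2 N at the pin to move. A roller that is not fully down blocks it.
Mind the look-alikes: they are no part of the job. Leave any green or turquoise look-alike of the tall_roller alone.

How it is judged:
On the way, in this order (a step that is already met when the one before it is completed fails the run):
1. the tall roller sits fully home on the spindle's flange, with the fork still open (horizontal distance between tall_roller and spindle_seat below 0.006 m and z of tall_roller in the frame of spindle_seat between -0.003 and 0.003 m and angle between tall_roller's own z axis and vertical below 0.06 rad and value of joint fork below 1 rad), for 0.2 s.
2. the fork is swung in to its stop over the seated roller (horizontal distance between tall_roller and spindle_seat below 0.006 m and z of tall_roller in the frame of spindle_seat between -0.003 and 0.003 m and angle between tall_roller's own z axis and vertical below 0.06 rad and value of joint fork above 1.88 rad), for 0.2 s.
At the end, for the whole second after the job is handed in: The tall roller is on the shaft, upright, its lower face within 3 mm of the flange and its axis within 6 mm of the shaft's, at rest, and the fork is within 0.12 rad of its closed stop and still (all of step 2 and linear speed of tall_roller below 0.02 m/s and velocity of joint fork between -0.05 and 0.05 rad/s); the robot touches nothing.
It fails at once if the tall roller drops down the shaft (faster than 0.4 m/s while on it) (horizontal distance between tall_roller and spindle_seat below 0.012 m and z of tall_roller in the frame of spindle_seat between -0.01 and 0.075 m and linear speed of tall_roller above 0.4 m/s).
It fails at once if the short roller is displaced by more than 40 mm (distance of short_roller from where it was at the start of the episode above 0.04 m).
It also fails if it takes over 53 s, if anything falls off the work surface, if the arm or the gripper's body presses on something with over 40 N, if the wrist force passes 120 N, or if a joint passes its speed limit or range.

## Working session

There is one attempt and no reset: what is moved stays moved. The work goes in short steps, Python scripts to look and compute and a tool call to move; the robot and the scene stay as the last step left them, time stands still between calls to the robot, and variables do not carry over. Pictures are saved under pics/ and viewed, at most 10 in all, crops included, and the job is handed in when it is done.

Besides the shell and the picture viewer there is one more tool, called after ">>>" as a command line: name --argument value ..., lists and objects as JSON in quotes. play_rows: Moves the arm, as the interface text tells. Its arguments: {"type":"object","properties":{"gripper":{"type":"array","items":{"type":"number"}},"delta_pos":{"type":"array","items":{"type":"array","items":{"type":"number"}}},"turn":{"type":"array","items":{"type":"array","items":{"type":"number"}}},"squeeze":{"type":"number"}},"required":["gripper","delta_pos","turn"]}

```bash
mkdir -p pics
cat > h.py <<'E'
import numpy as np, cv2, pickle
from rig import robot
from scipy.spatial.transform import Rotation as Ro
def snap(name,f):
    c=robot.camera(name); cv2.imwrite(f'pics/{f}.png',c['color'][:,:,::-1]); pickle.dump(c,open(f'{f}.pkl','wb')); return c
def load(f): return pickle.load(open(f'{f}.pkl','rb'))
def KD(c):
    f=192/np.tan(np.radians(c['vfov'])/2)
    return np.array([[f,0,c['cx']],[0,f,c['cy']],[0,0,1.]]),np.array([c['k1'],0,0,0,0.])
def ray(c,uv):
    K,D=KD(c); p=cv2.undistortPoints(np.array([[uv]],float),K,D)[0,0]
    R=np.array(c['R']); o=-R.T@np.array(c['t']); d=R.T@np.array([p[0],p[1],1]); return o,d/np.linalg.norm(d)
def atz(c,uv,z):
    o,d=ray(c,uv); return o+d*(z-o[2])/d[2]
def tri(*cu):
    A=np.zeros((3,3));b=np.zeros(3);rs=[]
    for c,uv in cu:
        o,d=ray(c,uv);P=np.eye(3)-np.outer(d,d);A+=P;b+=P@o;rs.append((o,P))
    X=np.linalg.solve(A,b); return X,[np.linalg.norm(P@(X-o)) for o,P in rs]
def proj(c,X):
    K,D=KD(c); return cv2.projectPoints(np.atleast_2d(X).astype(float),cv2.Rodrigues(np.array(c['R']))[0],np.array(c['t'],float),K,D)[0][:,0]
def to_tool(target,turnz=0):
    s=robot.get_obs(); R=Ro.from_quat(s['tool_rot']).as_matrix(); return R.T@(np.array(target)-s['position'])*100
E
python3 - <<'E'
from h import *
a=snap('scene','s0');b=snap('top','t0');snap('wrist','w0')
for c in(a,b):print(c['vfov'],c['k1'],-np.array(c['R']).T@c['t'])
for n in 's0','t0':
    i=cv2.imread(f'pics/{n}.png'); cv2.imwrite(f'pics/{n}b.png',cv2.resize(i,(800,600),interpolation=cv2.INTER_CUBIC))
s=robot.get_obs();print(s['tool_rot'],Ro.from_quat(s['tool_rot']).as_matrix().round(3),s['time'],s['ft_force'])
E
```

```text
47.648333830501166 0.037852047280788885 [ 1.00764286 -0.56381741  1.00430467]
46.88367748409708 -0.10999035308253437 [ 0.41149037 -0.03339833  1.12191717]
[ 9.90912270e-01  1.34507009e-01  1.70701343e-05 -8.58493009e-04] [[ 0.964  0.267 -0.   ]
 [ 0.267 -0.964  0.002]
 [ 0.    -0.002 -1.   ]] 0.15 [-0.01190916 -0.03521894 -0.45119562]
```

View pics/s0b.png

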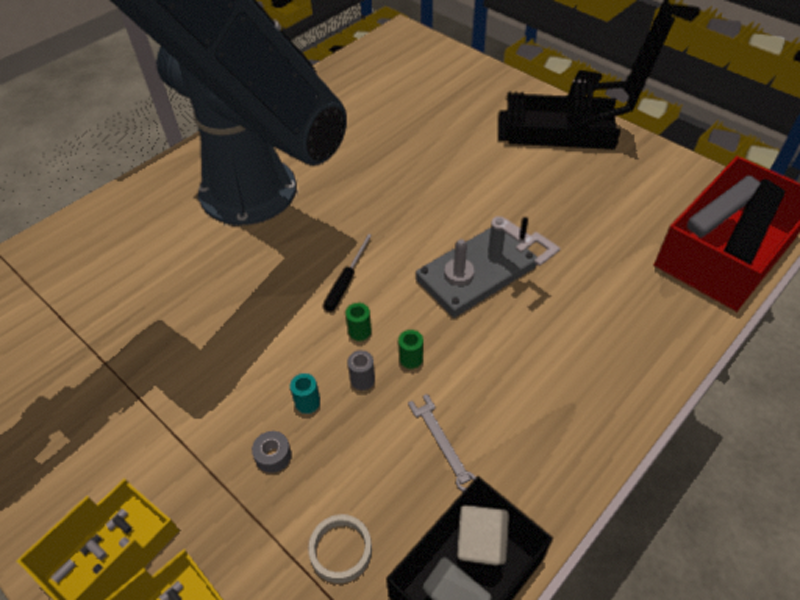

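View pics/t0b.png

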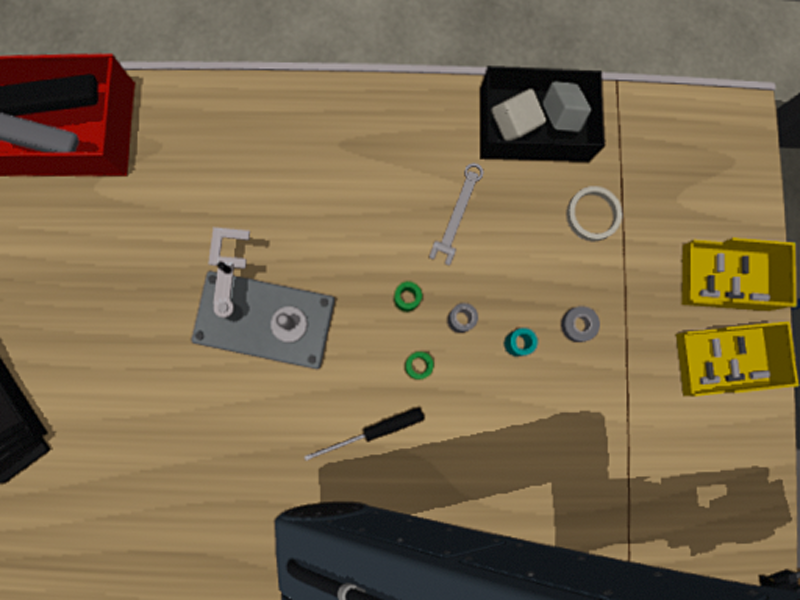

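Both pictures (800x600 scale) show the candidates: grey tall roller at scene (361,370) and top (462,317). Look-alikes are green at scene (358,322) and (410,349), turquoise at (305,393), and the short fat grey one at scene (271,451), top (580,323). The spindle is at scene (460,255), top (290,321), and the fork is open with its pin at scene (523,230), top (225,267). I choose the grey tall one and check it in enlarged crops.

Run:
```python
from h import *
s=cv2.imread('pics/s0.png');t=cv2.imread('pics/t0.png')
def cr(i,x,y): # 66x50 -> 400x300 , x6
    return cv2.resize(i[y:y+50,x:x+66],(396,300),interpolation=cv2.INTER_CUBIC)
o=np.vstack([np.hstack([cr(s,200,210),cr(t,260,175)]),np.hstack([cr(s,275,135),cr(t,120,165)])])
for k in range(0,792,60): cv2.putText(o,'',(0,0),0,1,0)
cv2.imwrite('pics/c1.png',o)
```

```text
(no output)
```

View pics/c1.png

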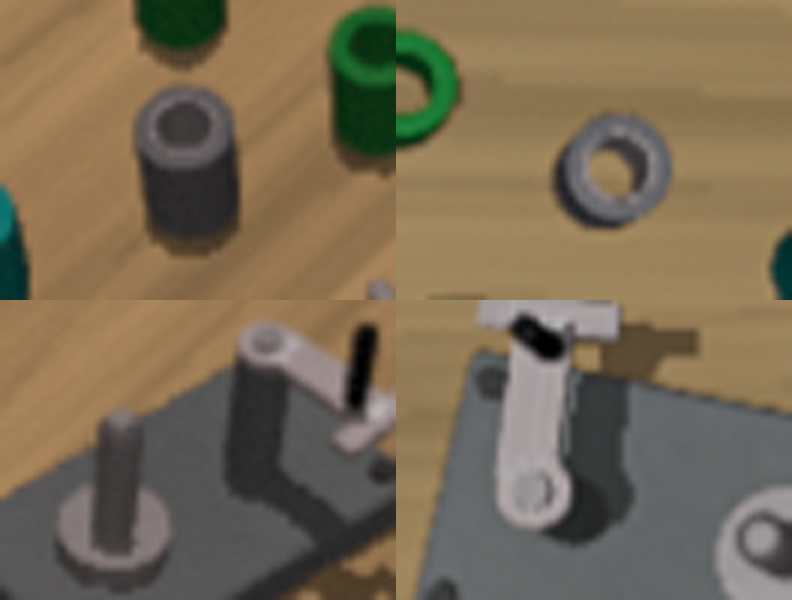

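The crops confirm the open-bored tall grey sleeve (top face at crop (184,127) in scene, (617,166) in top), with the green ones standing clear at the edges. The spindle tip is at crop (122,417) and (763,534), the pivot cap at (268,338) and (533,490), and the pin top at (367,328) and (523,326).

Run:
```python
from h import *
s=load('s0');t=load('t0')
S=lambda x,y,ox,oy:(ox+x/6-.42,oy+y/6-.42)
P={'roller':(S(184,127,200,210),S(221,166,260,175)),'tip':(S(122,417-300,275,135),S(763-396,234,120,165)),
'pivot':(S(268,38,275,135),S(137,190,120,165)),'pin':(S(367,28,275,135),S(127,26,120,165)),'short':((271*.64,440*.64),(580*.64,323*.64)),'green1':((358*.64,310*.64),(408*.64,296*.64)),'green2':((410*.64,338*.64),(419*.64,365*.64)),'teal':((305*.64,381*.64),(521*.64,342*.64))}
P['green1'],P['green2']=(P['green2'][0],P['green1'][1]),(P['green1'][0],P['green2'][1])
for k,(a,b) in P.items():
    X,r=tri((s,a),(t,b)); print(k,X.round(4),np.round(r,4),np.hypot(*X[:2]).round(3))
X=tri((s,P['tip'][0]),(t,P['tip'][1]))[0];Y=tri((s,P['pivot'][0]),(t,P['pivot'][1]))[0];print(np.linalg.norm((X-Y)[:2]))
```

```text
roller [ 0.5201 -0.1695  0.0578] [0.0006 0.0006] 0.547
tip [0.5068 0.1019 0.1223] [0.0013 0.0013] 0.517
pivot [0.5228 0.1911 0.1174] [0.0015 0.0015] 0.557
pin [0.5777 0.1868 0.1636] [0.001 0.001] 0.607
short [ 0.5133 -0.3587  0.0421] [0.0007 0.0007] 0.626
green1 [ 0.5509 -0.0822  0.0594] [0.0022 0.0022] 0.557
green2 [ 0.4443 -0.1002  0.062 ] [0.0021 0.0021] 0.455
teal [ 0.4817 -0.2585  0.0593] [0.002 0.002] 0.547
0.09062629550541323
```

Run:
```python
from h import *
print(to_tool([.520,-.1695,.17]).round(2))
```

```text
[ 45.59 -32.24   5.24]
```

>>> play_rows --gripper '[-1,-1,-1,-1,-1,-1,-1,-1,-1,-1,-1,-1]' --delta_pos '[[45.6,-32.2,5.2],[45.6,-32.2,5.2],[45.6,-32.2,5.2],[45.6,-32.2,5.2],[45.6,-32.2,5.2],[45.6,-32.2,5.2],[45.6,-32.2,5.2],[45.6,-32.2,5.2],[45.6,-32.2,5.2],[45.6,-32.2,5.2],[45.6,-32.2,5.2],[45.6,-32.2,5.2]]' --turn '[[0,0,-1.3],[0,0,-1.3],[0,0,-1.3],[0,0,-1.3],[0,0,-1.3],[0,0,-1.3],[0,0,-1.3],[0,0,-1.3],[0,0,-1.3],[0,0,-1.3],[0,0,-1.3],[0,0,-1.3]]' --squeeze 20

```text
time: 1.65
position: [0.5196, -0.1717, 0.1706]
tool_rot: [0.708, 0.706, -0.0, -0.0]
ft_force: [0.5, 0.5, 0.6]
grip_width: 0.0868
grip_force: 0.0
```

Run:
```python
from h import *
w=snap('wrist','w1')
s=robot.get_obs();print(s['position'],Ro.from_quat(s['tool_rot']).as_matrix().round(3))
print(proj(w,[[.52,-.1695,.06],[.52,-.1695,0]]), -np.array(w['R']).T@w['t'])
```

```text
[ 0.51952808 -0.17181888  0.17063342] [[ 0.003  1.    -0.   ]
 [ 1.    -0.003 -0.   ]
 [-0.    -0.    -1.   ]]
[[253.64084953 187.75126005]
 [253.72508879 173.14819439]] [ 0.52060256 -0.09249685  0.33272106]
```

View pics/w1.png

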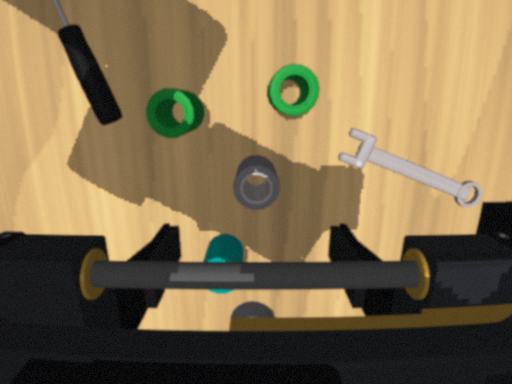

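The wrist picture shows the grey roller's upper face centred at about (257,188) between the fingers, with the green ones at (175,113) and (293,91) and the turquoise at (222,265) clear.

Run:
```python
from h import *
w=load('w1');s=load('s0');t=load('t0')
print(atz(w,(257,188),.06),tri((s,(230.25,230.75)),(t,(296.4,202.25)),(w,(257,188))))
print(to_tool([.521,-.1695,.024]))
```

```text
[ 0.52311677 -0.16974548  0.06      ] (array([ 0.52129099, -0.16982134,  0.05909041]), [np.float64(0.0002101079021017588), np.float64(0.001718521384194544), np.float64(0.0018419733266888513)])
[ 0.23410463  0.14969631 14.66328164]
```

>>> play_rows --gripper '[-1,-1,-1,-1,-1,1,1,1,1,1,1,1]' --delta_pos '[[0.2,0.2,5],[0.2,0.2,10],[0.2,0.2,13.5],[0.2,0.2,14.4],[0.2,0.2,14.4],[0.2,0.2,14.4],[0.2,0.2,14.4],[0.2,0.2,14.4],[0.2,0.2,14.4],[0.2,0.2,14.4],[0.2,0.2,14.4],[0.2,0.2,14.4]]' --turn '[[0,0,0],[0,0,0],[0,0,0],[0,0,0],[0,0,0],[0,0,0],[0,0,0],[0,0,0],[0,0,0],[0,0,0],[0,0,0],[0,0,0]]' --squeeze 20

```text
time: 3.2
position: [0.522, -0.1683, 0.0266]
tool_rot: [0.707, 0.707, -0.0, -0.0]
ft_force: [-1.8, 0.4, 2.7]
grip_width: 0.0433
grip_force: 20.0
```

>>> play_rows --gripper '[1,1,1,1,1,1,1,1,1,1,1,1]' --delta_pos '[[0,0,-3],[0,0,-7],[0,0,-12],[0,0,-17],[5,-0.3,-17],[10,-0.6,-17],[15,-0.9,-17],[20,-1.2,-17],[25,-1.5,-17],[27.1,-1.5,-17],[27.1,-1.5,-17],[27.1,-1.5,-17]]' --turn '[[0,0,0],[0,0,0],[0,0,0],[0,0,0],[0,0,0],[0,0,0],[0,0,0],[0,0,0],[0,0,0],[0,0,0],[0,0,0],[0,0,0]]'

```text
time: 4.7
position: [0.5075, 0.102, 0.1963]
tool_rot: [0.707, 0.707, -0.0, 0.0]
ft_force: [-0.1, 0.1, -1.1]
grip_width: 0.0432
grip_force: 20.0
```

Run:
```python
from h import *
w=snap('wrist','w2');s=snap('scene','s2');t=snap('top','t2')
o=robot.get_obs();print(o['position'],o['ft_force'],o['grip_width'])
for n,c in zip('wst',(w,s,t)): print(n,proj(c,[[.5068,.1019,.12],o['position']]).round(1))
s=cv2.imread('pics/s2.png');w=cv2.imread('pics/w2.png')
a=cv2.resize(s[90:190,250:350],(400,400),interpolation=cv2.INTER_CUBIC)
b=cv2.resize(w[130:230,205:305],(400,400),interpolation=cv2.INTER_CUBIC)
cv2.imwrite('pics/c2.png',np.hstack([a,b]))
```

```text
[0.50769283 0.10149659 0.19640989] [ 0.63479209  0.2084381  -1.83917087] 0.042871060863255143
w [[252.2 201.8]
 [252.9 243.8]]
s [[294.4 154.7]
 [295.9 135.1]]
t [[180.5 203.3]
 [175.9 199.3]]
```

View pics/c2.png

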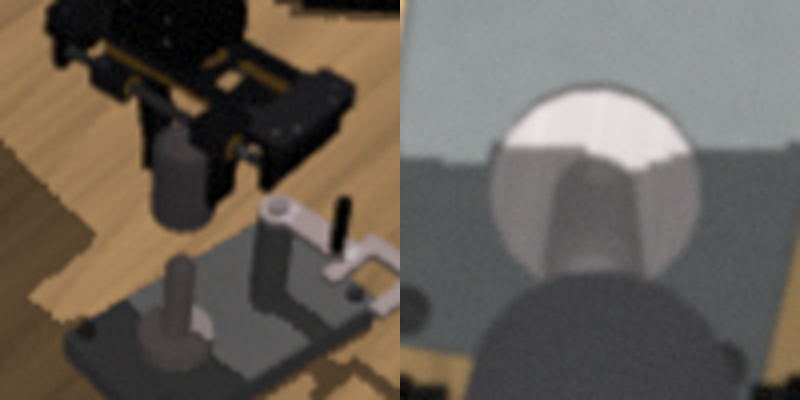

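The wrist crop (right) shows the shaft tip at (597,165) and the flange spanning x 491–700, with the roller's lower rim arc below (top of arc (597,270), centred x≈597), so they are aligned in x. The scene crop (left) shows the held roller at x 152–215, bottom y 230, directly above the shaft tip at (180,257).

Run:
```python
from h import *
from scipy.optimize import least_squares as L
w=load('w2');s=load('s2');th=np.linspace(0,2*np.pi,200)
o=robot.get_obs()['position']
def circ(p,r,z): return np.c_[p[0]+r*np.cos(th),p[1]+r*np.sin(th),0*th+z]
def ext(c,p,r,z):
    q=proj(c,circ(p,r,z)); return dict(l=q[:,0].min(),r=q[:,0].max(),t=q[:,1].min(),b=q[:,1].max())
def fit(c,r,z,m):
    f=L(lambda p:[ext(c,p,r,z)[k]-v for k,v in m.items()],[.507,.102],x_scale=.001,diff_step=1e-4); return f.x.round(4),f.fun.round(1)
print('tcp',o)
zr=o[2]-.0266
print('w flange',fit(w,.028,.045,dict(l=227.4,r=279.6,t=150.6)))
xc=205+197.5/4-.4
print('w roller',L(lambda p:[ext(w,p,.022,zr)['t']-197.1,(ext(w,p,.022,zr)['l']+ext(w,p,.022,zr)['r'])/2-xc],[.507,.102],diff_step=1e-4).x.round(4))
print('s roller',fit(s,.022,zr,dict(l=287.6,r=303.4,b=147.1)))
print('s flange',fit(s,.028,.045,dict(l=284.1,r=303.4)))
print('s tip',atz(s,(294.6,154.0),.12),'w tip',atz(w,(254.0,172),.12))
```

```text
tcp [0.50769283 0.10149659 0.19640989]
w flange (array([0.5077, 0.1045]), array([-0.4,  0.4,  0. ]))
w roller [0.5083 0.0997]
s roller (array([0.5054, 0.1046]), array([-0.3,  0.3, -0. ]))
s flange (array([0.5087, 0.1021]), array([0., 0.]))
s tip [0.50547973 0.10438537 0.12      ] w tip [0.50830943 0.12697212 0.12      ]
```

>>> play_rows --gripper '[1,1,1,1]' --delta_pos '[[-2,0,1.5],[-4,0,3.5],[-4,0,3.5],[-4,0,3.5]]' --turn '[[0,0,0],[0,0,0],[0,0,0],[0,0,0]]'

```text
time: 5.35
position: [0.5079, 0.0623, 0.162]
tool_rot: [0.708, 0.706, 0.0, 0.0]
ft_force: [-0.2, 0.2, -1.4]
grip_width: 0.0429
grip_force: 20.0
```

Run:
```python
from h import *
w=snap('wrist','w3');t=snap('top','t3');s=snap('scene','s3')
o=robot.get_obs();print(o['position'])
print(proj(w,[[.5068,.1019,.12],o['position']]).round(1),proj(t,[[.5068,.1019,.12]]),proj(s,[[.5068,.1019,.12]]))
b=cv2.imread('pics/w3.png')[130:230,205:305]
s=cv2.imread('pics/s3.png')[115:175,260:320]
cv2.imwrite('pics/c3.png',np.hstack([cv2.resize(b,(400,400),interpolation=cv2.INTER_CUBIC),cv2.resize(s,(400,400),interpolation=cv2.INTER_CUBIC)]))
```

```text
[0.50805223 0.06293605 0.1622707 ]
[[251.  162.2]
 [252.8 242.1]] [[180.45726573 203.28772021]] [[294.39179697 154.71929928]]
```

View pics/c3.png

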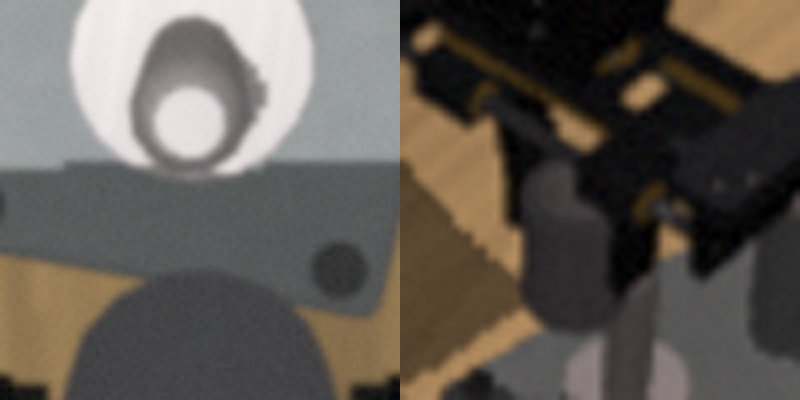

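The left crop gives a clear view of the bright tip disc at (190,122), with the roller's lower-rim arc topping at (203,270), spanning x 65–338 lower down. The right crop shows the roller beside the shaft, with the tip hidden by a finger.

Run:
```python
from h import *
from scipy.optimize import least_squares as L
w=load('w3');th=np.linspace(0,2*np.pi,400)
o=robot.get_obs()['position'];q=robot.get_obs()['tool_rot']
i=cv2.cvtColor(cv2.imread('pics/w3.png'),cv2.COLOR_BGR2GRAY).astype(int)
print(i[190:206,254]); print(i[215,216:296])
def ext(p,r,z):
    a=proj(w,np.c_[p[0]+r*np.cos(th),p[1]+r*np.sin(th),0*th+z]); return a
zr=o[2]-.0266
tip=atz(w,(252.1,160.1),.12)
def res(p):
    a=ext(p,.022,zr); return [a[:,1].min()-197.1, a[a[:,1].argmin(),0]-(205+203/4-.4)]
r=L(res,[.508,.061],diff_step=1e-4).x
a=ext(r,.022,zr);b=ext(r,.022,zr+.06)
print('tip',tip,'roller',r,'tcp',o,a.min(0),a.max(0),b.min(0),b.max(0))
print('flange',205+np.array([70,313])/4-.4, [ (ext((x,.1019),.028,.045)[:,0].min().round(1),ext((x,.1019),.028,.045)[:,0].max().round(1)) for x in(.505,.507,.509)])
```

```text
[90 89 90 92 89 90 89 79 74 69 69 69 70 69 69 69]
[127 128 129 129 131 128 128 126 111  88  73  64  64  67  64  64  67  66
  64  70  68  66  71  66  67  67  65  68  66  68  69  71  71  69  69  69
  72  72  70  68  71  70  70  68  69  69  69  68  68  69  67  69  66  70
  70  70  68  69  64  67  68  69  67  66  67  66  67  72  89 105 115 112
 114 116 112 108 114 112 114 115]
tip [0.50756556 0.10337424 0.12      ] roller [0.50977566 0.06006069] tcp [0.50805223 0.06293605 0.1622707 ] [222.55676683 197.1       ] [288.38947528 257.87240409] [210.50413349 236.36905745] [301.70251852 315.52129252]
flange [222.1  282.85] [(np.float64(219.2), np.float64(280.3)), (np.float64(221.3), np.float64(282.5)), (np.float64(223.5), np.float64(284.7))]
```

>>> play_rows --gripper '[1,1,1,1,1,1,1,1]' --delta_pos '[[2.5,-0.15,0],[4.3,-0.15,0],[4.3,-0.15,0],[4.3,-0.15,0.8],[4.3,-0.15,1.4],[4.3,-0.15,1.8],[4.3,-0.15,2.2],[4.3,-0.15,2.2]]' --turn '[[0,0,0],[0,0,0],[0,0,0],[0,0,0],[0,0,0],[0,0,0],[0,0,0],[0,0,0]]'

```text
time: 6.5
position: [0.5058, 0.1053, 0.1391]
tool_rot: [0.708, 0.707, -0.0, -0.0]
ft_force: [0.6, 0.7, -1.1]
grip_width: 0.043
grip_force: 20.0
```

>>> play_rows --gripper '[1,1,1,1,1]' --delta_pos '[[0,0,0.4],[0,0,0.8],[0,0,1.2],[0,0,1.5],[0,0,1.5]]' --turn '[[0,0,0],[0,0,0],[0,0,0],[0,0,0],[0,0,0]]'

```text
time: 7.12
position: [0.5058, 0.1056, 0.1242]
tool_rot: [0.707, 0.707, -0.0, -0.0]
ft_force: [0.3, -0.5, -1.7]
grip_width: 0.0433
grip_force: 20.0
```

>>> play_rows --gripper '[1,1,1,1,1,1,1,1,1]' --delta_pos '[[0,0,0.8],[0,0,1.6],[0,0,2.4],[0,0,3.2],[0,0,4.0],[0,0,4.5],[0,0,4.9],[0,0,5.1],[0,0,5.1]]' --turn '[[0,0,0],[0,0,0],[0,0,0],[0,0,0],[0,0,0],[0,0,0],[0,0,0],[0,0,0],[0,0,0]]'

```text
time: 8.25
position: [0.5061, 0.1055, 0.0735]
tool_rot: [0.707, 0.707, -0.0, -0.0]
ft_force: [-0.2, -0.2, -1.4]
grip_width: 0.0431
grip_force: 20.0
```

>>> play_rows --gripper '[1,1,1,1,1]' --delta_pos '[[0,0,0.1],[0,0,0.2],[0,0,0.25],[0,0,0.3],[0,0,0.3]]' --turn '[[0,0,0],[0,0,0],[0,0,0],[0,0,0],[0,0,0]]'

```text
time: 8.88
position: [0.5063, 0.1055, 0.0716]
tool_rot: [0.707, 0.707, 0.0, 0.0]
ft_force: [-0.5, -0.9, 7.7]
grip_width: 0.043
grip_force: 20.0
```

The roller touched down at 7.7 N with TCP z at 0.0716, which puts its lower face at 45 mm. I release and lift.

>>> play_rows --gripper '[-0.3,-0.45,-0.45,-0.45,-0.45,-0.45,-0.45,-0.45,-0.45,-0.45,-0.45,-0.45]' --delta_pos '[[0,0,0.2],[0,0,0],[0,0,0],[0,0,0],[0,0,-3],[0,0,-8],[0,0,-13],[0,0,-17],[3,3,-17],[6,6,-15],[8,7.2,-13],[8,7.2,-13]]' --turn '[[0,0,0],[0,0,0],[0,0,0],[0,0,0],[0,0,0],[0,0,0],[0,0,0],[0,0,0],[0,0,0],[0,0,0],[0,0,0],[0,0,0]]'

```text
time: 10.38
position: [0.5773, 0.1864, 0.1984]
tool_rot: [0.707, 0.707, -0.002, -0.001]
ft_force: [0.6, -1.2, -0.2]
grip_width: 0.0632
grip_force: 0.0
```

Run:
```python
from h import *
w=snap('wrist','w4');s=snap('scene','s4')
o=robot.get_obs();print(o['position'],o['grip_width'])
print(proj(w,[[.5777,.1868,.162],o['position']]).round(1))
b=cv2.imread('pics/w4.png')[130:290,155:355]
s=cv2.imread('pics/s4.png')[110:190,260:360]
cv2.imwrite('pics/c4.png',np.hstack([cv2.resize(b,(400,320),interpolation=cv2.INTER_CUBIC),cv2.resize(s,(400,320),interpolation=cv2.INTER_CUBIC)]))
```

```text
[0.57747857 0.18518631 0.20027004] 0.06320084409802429
[[253.6 219.1]
 [252.9 246.1]]
```

View pics/c4.png

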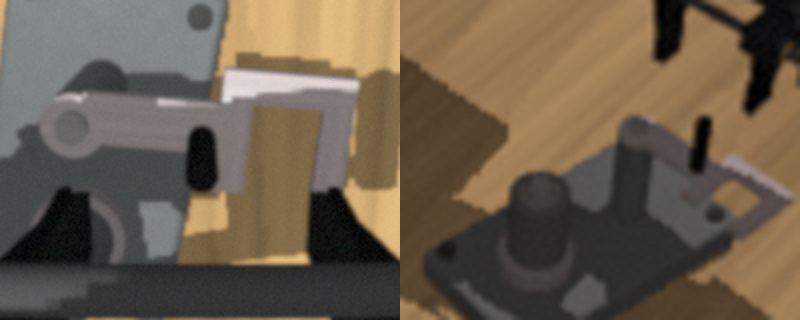

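The scene crop (right) shows the roller seated on the flange at (540,220). The wrist crop (left) shows the pin top at (202,178), as predicted, between the open fingers, and the fork still open.

>>> play_rows --gripper '[-0.45,-0.45,-0.45,0.9,0.9,0.9,0.9,0.9,0.9,0.9]' --delta_pos '[[0.1,0.05,3],[0.1,0.05,6],[0.1,0.05,6.1],[0.1,0.05,6.1],[0.1,0.05,6.1],[0.1,0.05,6.1],[0.1,0.05,6.1],[0.1,0.05,6.1],[0.1,0.05,6.1],[0.1,0.05,6.1]]' --turn '[[0,0,0],[0,0,0],[0,0,0],[0,0,0],[0,0,0],[0,0,0],[0,0,0],[0,0,0],[0,0,0],[0,0,0]]' --squeeze 12

```text
time: 11.72
position: [0.578, 0.1865, 0.1395]
tool_rot: [0.707, 0.707, -0.001, -0.0]
ft_force: [-1.8, 0.4, 2.2]
grip_width: 0.0119
grip_force: 12.0
```

Run:
```python
from h import *
o=robot.get_obs();print(o['position'],o['ft_force'],o['grip_width'],o['time'])
p=np.array([.5228,.1911])
for d in range(0,101,10):
    a=np.radians(-4.5-d); X=p+.055*np.array([np.cos(a),np.sin(a)]); print(d,((X-[.5777,.1868])[::-1]*100).round(2))
```

```text
[0.57799965 0.18649129 0.13952581] [-1.81834597  0.42787134  2.21074737] 0.011896702438595079 11.725
0 [-0.   -0.01]
10 [-0.95 -0.17]
20 [-1.85 -0.49]
30 [-2.69 -0.96]
40 [-3.43 -1.57]
50 [-4.05 -2.3 ]
60 [-4.53 -3.12]
70 [-4.87 -4.02]
80 [-5.04 -4.96]
90 [-5.05 -5.92]
100 [-4.89 -6.87]
```

>>> play_rows --gripper '[0.9,0.9,0.9,0.9,0.9,0.9,0.9,0.9,0.9]' --delta_pos '[[-0.95,-0.17,0],[-1.85,-0.5,0],[-2.7,-0.95,0],[-3.4,-1.55,0],[-4.05,-2.3,0],[-4.5,-3.1,0],[-4.85,-4.0,0],[-5.05,-4.95,0],[-5.05,-4.95,0]]' --turn '[[0,0,0],[0,0,0],[0,0,0],[0,0,0],[0,0,0],[0,0,0],[0,0,0],[0,0,0],[0,0,0]]'

```text
time: 12.85
position: [0.5294, 0.1322, 0.1397]
tool_rot: [0.707, 0.707, -0.002, 0.002]
ft_force: [2.1, -6.7, -1.9]
grip_width: 0.0112
grip_force: 12.0
```

>>> play_rows --gripper '[0.9,0.9,0.9,0.9,0.9]' --delta_pos '[[-0.3,-0.4,0],[-0.3,-0.8,0],[-0.3,-1.1,0],[-0.25,-1.3,0],[-0.25,-1.3,0]]' --turn '[[0,0,0],[0,0,0],[0,0,0],[0,0,0],[0,0,0]]'

```text
time: 13.48
position: [0.5153, 0.1326, 0.1397]
tool_rot: [0.707, 0.707, -0.001, 0.0]
ft_force: [1.5, -4.5, -0.1]
grip_width: 0.0116
grip_force: 12.0
```

Run:
```python
from h import *
w=snap('wrist','w5');t=snap('top','t5');s=snap('scene','s5')
o=robot.get_obs();print(o['position'],o['ft_force'])
b=cv2.imread('pics/w5.png')[110:290,130:355]
s=cv2.imread('pics/s5.png')[110:190,260:360]
cv2.imwrite('pics/c5.png',np.hstack([cv2.resize(b,(400,320),interpolation=cv2.INTER_CUBIC),cv2.resize(s,(400,320),interpolation=cv2.INTER_CUBIC)]))
```

```text
[0.51528588 0.13263495 0.13969766] [ 1.46014166 -5.69329444 -0.46543047]
```

View pics/c5.png

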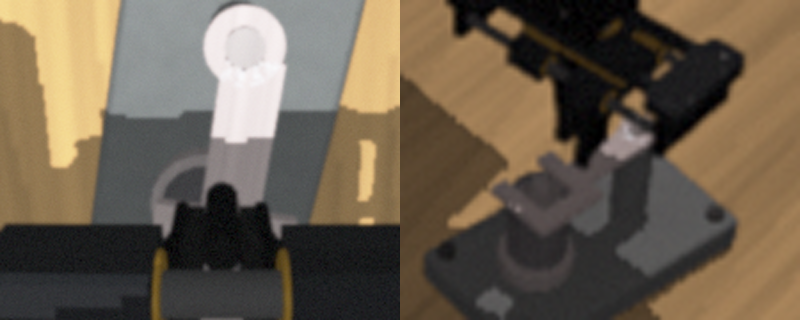

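The fork has swung in over the roller, with its slot nearly round the shaft at (540,185) in the scene crop, and the pin is still pinched. I push on gently until the stop shows in the force.

>>> play_rows --gripper '[0.9,0.9,0.9]' --delta_pos '[[0,-0.2,0],[0.02,-0.4,0],[0.02,-0.4,0]]' --turn '[[0,0,0],[0,0,0],[0,0,0]]'

```text
time: 14.0
position: [0.5129, 0.1333, 0.1397]
tool_rot: [0.707, 0.707, 0.0, 0.001]
ft_force: [4.6, -4.4, -3.3]
grip_width: 0.0114
grip_force: 12.0
```

>>> play_rows --gripper '[0.9,0.9,0.9,0.9]' --delta_pos '[[0.05,-0.15,0],[0.05,-0.3,0],[0.05,-0.3,0],[0.05,-0.3,0]]' --turn '[[0,0,0],[0,0,0],[0,0,0],[0,0,0]]'

```text
time: 14.5
position: [0.5129, 0.1333, 0.1398]
tool_rot: [0.707, 0.707, 0.002, 0.003]
ft_force: [9.1, -6.0, -7.7]
grip_width: 0.011
grip_force: 12.0
```

The position stayed put while the force rose, so this is the stop. I relax, open and lift.

>>> play_rows --gripper '[0.9,0.3,-0.2,-0.2,-0.2,-0.2,-0.2,-0.2,-0.2,-0.2,-0.2]' --delta_pos '[[0,0.35,0],[0,0.35,0],[0,0.35,0],[0,0.35,0],[0,0.35,-2],[0,0.35,-6],[0,0.35,-11],[-6,0.35,-14],[-12,0.35,-14],[-12,0.35,-14],[-12,0.35,-14]]' --turn '[[0,0,0],[0,0,0],[0,0,0],[0,0,0],[0,0,0],[0,0,0],[0,0,0],[0,0,0],[0,0,0],[0,0,0],[0,0,0]]'

```text
time: 15.88
position: [0.5118, 0.0146, 0.2792]
tool_rot: [0.708, 0.706, -0.0, -0.001]
ft_force: [0.1, 0.4, 0.7]
grip_width: 0.0522
grip_force: 0.0
```

Run:
```python
from h import *
w=snap('wrist','w6');s=snap('scene','s6')
o=robot.get_obs();print(o['position'],o['ft_force'],o['grip_width'])
b=cv2.imread('pics/w6.png')[20:200,150:375]
s=cv2.imread('pics/s6.png')[110:190,260:360]
cv2.imwrite('pics/c6.png',np.hstack([cv2.resize(b,(400,320),interpolation=cv2.INTER_CUBIC),cv2.resize(s,(400,320),interpolation=cv2.INTER_CUBIC)]))
```

```text
[0.51187569 0.01559579 0.27911067] [-0.43425673 -0.31274077  0.53322951] 0.05212672243978993
```

View pics/c6.png

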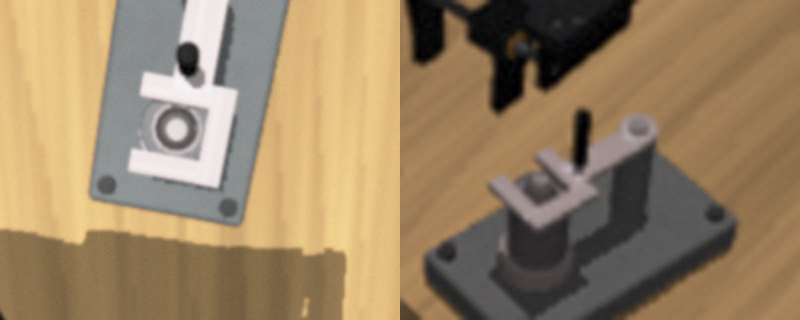

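The fork's slot is round the shaft at (177,130) in the wrist crop and its arm is parallel to the plate edges. The roller sits under it and the gripper is clear.

```bash
python3 -c "
from rig import robot
print(robot.hand_in())"
```

```text
the job is handed in; nothing more can be done
None
```

The tall roller sits home on the flange, the fork is swung in to its stop over it, the short roller was not touched, and the job was handed in with the robot's clock at about 16 s; the hand-in gave no verdict.

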